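# Stopper the glaze flasks and lock them in the slotted rack

## Task

Put the glaze flasks away: open the yellow rack's steel keeper fully, press into each flask the stopper of its own colour until its flange lies on the rim, and slide each flask upright along the bench into any slot of the rack, fully home under the board. When all the flasks that are on the bench are in, close the keeper fully. Do not disturb the tools and pots lying about; a stopper without a flask is not needed.

Things in the scene. Friction and masses are not known exactly. Their poses are not given: they have to be found in the camera images.
- flask_blue: blue glaze flask with a white neck, round, upright, may be absent (None). Conical, heavy base: 80 mm diameter up to 20 mm height, tapering to the neck at 92 mm; neck 36 mm outside diameter, 28 mm bore, rim at 165 mm height, bore 40 mm deep. About 0.35 kg. Origin: centre of its underside, z up
- stopper_blue: blue stopper of the blue flask, always present, upright in a stand, 55 mm tall, 0.05 kg: black plug 20 mm diameter at the bottom, 25 mm at 24 mm height; blue flange 35 mm diameter, 24 to 29 mm; blue knob to grip, 20 mm diameter, 29 to 55 mm. Origin: centre of the narrow underside, z up; seated, flange on the rim, it is 141 mm above the flask's underside
- flask_green: green glaze flask with a white neck, round, upright, may be absent (None). Conical, heavy base: 80 mm diameter up to 20 mm height, tapering to the neck at 92 mm; neck 36 mm outside diameter, 28 mm bore, rim at 165 mm height, bore 40 mm deep. About 0.35 kg. Origin: centre of its underside, z up
- stopper_green: green stopper of the green flask, always present, upright in a stand, 55 mm tall, 0.05 kg: black plug 20 mm diameter at the bottom, 25 mm at 24 mm height; green flange 35 mm diameter, 24 to 29 mm; green knob to grip, 20 mm diameter, 29 to 55 mm. Origin: centre of the narrow underside, z up; seated, flange on the rim, it is 141 mm above the flask's underside
- flask_orange: orange glaze flask with a white neck, round, upright, may be absent (None). Conical, heavy base: 80 mm diameter up to 20 mm height, tapering to the neck at 92 mm; neck 36 mm outside diameter, 28 mm bore, rim at 165 mm height, bore 40 mm deep. About 0.35 kg. Origin: centre of its underside, z up
- stopper_orange: orange stopper of the orange flask, always present, upright in a stand, 55 mm tall, 0.05 kg: black plug 20 mm diameter at the bottom, 25 mm at 24 mm height; orange flange 35 mm diameter, 24 to 29 mm; orange knob to grip, 20 mm diameter, 29 to 55 mm. Origin: centre of the narrow underside, z up; seated, flange on the rim, it is 141 mm above the flask's underside
- stand_blue: loose round brown wooden stand, 72 mm diameter, 22 mm tall, that holds the blue stopper upright in a 28 mm hole, hole floor 4 mm above the bench; the stopper lifts straight out. Origin: centre of its underside
- stand_green: loose round brown wooden stand, 72 mm diameter, 22 mm tall, that holds the green stopper upright in a 28 mm hole, hole floor 4 mm above the bench; the stopper lifts straight out. Origin: centre of its underside
- stand_orange: loose round brown wooden stand, 72 mm diameter, 22 mm tall, that holds the orange stopper upright in a 28 mm hole, hole floor 4 mm above the bench; the stopper lifts straight out. Origin: centre of its underside
- rack: yellow slotted rack, fixed: board (underside 98, top 108 mm above the bench) on side panels (inner faces y = -148, +193 mm), no floor; front open towards the robot. Three slots 42 mm wide at y = -100, 0, 100 mm, open at the front edge (x = -42 mm), closed end x = 19.5 mm; back rail at x = 50 mm. Origin: on the bench at the middle lane's home point; x into the slots, y left
- lane_right (a point): point on the bench where the axis of a flask stands when home in the right slot (y = -100 mm in the rack), its neck 1.5 mm short of the closed end. The flask slides on the bench, its body under the board, its neck standing up through the slot
- lane_middle (a point): point on the bench where the axis of a flask stands when home in the middle slot (y = 0 mm in the rack), its neck 1.5 mm short of the closed end. The flask slides on the bench, its body under the board, its neck standing up through the slot
- lane_left (a point): point on the bench where the axis of a flask stands when home in the left slot (y = 100 mm in the rack), its neck 1.5 mm short of the closed end. The flask slides on the bench, its body under the board, its neck standing up through the slot
- keeper (a joint): steel comb on the rack board (its top 116 mm above the bench) that locks all slots. 0 = closed (a hook crosses each slot, rear face 28 mm in front of the home point: flasks must be within 10 mm of home), 0.024 m = fully open, slots free; end stops at both. Slides along the rack's +y to open; 2.5 N friction, stays where left
- keeper_grip (a point): on the keeper's upright black round grip post, 16 mm diameter, from 116 to 166 mm above the bench; this point is on its axis at 150 mm, left of the left lane; moves with the keeper
- brush: brush, a wood-handled brush lying on the bench, not to be disturbed; origin near its middle on the bench
- rib: wooden modelling rib, 90 x 45 x 6 mm, not to be disturbed; origin at its underside's centre
- finial: small biscuit-coloured clay finial, 48 mm diameter, 70 mm tall, not to be disturbed; origin at its underside's centre
- cup: white ceramic cup, 68 mm diameter, 70 mm tall, not to be disturbed; origin at its underside's centre
- spatula: spatula lying on the bench, not to be disturbed; origin near its middle on the bench
- bat: small plaster slab, 110 x 80 x 20 mm, not to be disturbed; origin at its underside's centre
- jar: closed jar, 60 mm diameter, 75 mm tall, not to be disturbed; origin at its underside's centre
Things that resemble listed ones, but are neither listed nor needed, are in the scene too. There is more than one size of the stopper_orange; the job needs the smallest.

How it is judged:
On the way, in this order (a step that is already met when the one before it is completed fails the run):
1. the keeper is fully open (value of joint keeper above 0.02 m), for 0.2 s.
2. every flask on the bench is stoppered with its own colour and stands fully home in a slot (z of stopper_blue in the frame of flask_blue between 0.135 and 0.1445 m and x of stopper_blue in the frame of flask_blue between -0.006 and 0.006 m and y of stopper_blue in the frame of flask_blue between -0.006 and 0.006 m and angle between the z axis of stopper_blue and the z axis of flask_blue, either way round below 0.12 rad and (horizontal distance between flask_blue and lane_right below 0.011 m or horizontal distance between flask_blue and lane_middle below 0.011 m or horizontal distance between flask_blue and lane_left below 0.011 m) and angle between each of flask_blue, flask_green, flask_orange's own z axis and vertical below 0.1 rad and height (world z) of each of flask_blue, flask_green, flask_orange below 0.006 m and z of stopper_green in the frame of flask_green between 0.135 and 0.1445 m and x of stopper_green in the frame of flask_green between -0.006 and 0.006 m and y of stopper_green in the frame of flask_green between -0.006 and 0.006 m and angle between the z axis of stopper_green and the z axis of flask_green, either way round below 0.12 rad and (horizontal distance between flask_green and lane_right below 0.011 m or horizontal distance between flask_green and lane_middle below 0.011 m or horizontal distance between flask_green and lane_left below 0.011 m) and z of stopper_orange in the frame of flask_orange between 0.135 and 0.1445 m and x of stopper_orange in the frame of flask_orange between -0.006 and 0.006 m and y of stopper_orange in the frame of flask_orange between -0.006 and 0.006 m and angle between the z axis of stopper_orange and the z axis of flask_orange, either way round below 0.12 rad and (horizontal distance between flask_orange and lane_right below 0.011 m or horizontal distance between flask_orange and lane_middle below 0.011 m or horizontal distance between flask_orange and lane_left below 0.011 m)), for 0.2 s.
At the end, for the whole second after the job is handed in: every flask present has the stopper of its colour seated (within 3.5 mm of full depth and 6 mm of the axis, within 0.12 rad), stands upright on the bench within 11 mm of a slot's home point, at rest, and the keeper is closed to within 4 mm (all of step 2 and linear speed of each of flask_blue, flask_green, flask_orange below 0.02 m/s and value of joint keeper below 0.004 m); the robot touches nothing.
It fails at once if a tool, pot or other bystander is displaced by more than 3 cm (distance of any of brush, rib, finial, cup, spatula, bat, jar from where it was at the start of the episode above 0.03 m).
Of flask_blue, flask_green, flask_orange only 2 to 3 are there at a start; the rules pass over those that are not, and their reading is None.
At some moment in a run one of flask_blue, flask_green, flask_orange, stand_blue, stand_green, stand_orange may be knocked a few centimetres aside while the robot is not near it.
It also fails if it takes over 210 s, if anything falls off the work surface, if the arm or the gripper's body presses on something with over 40 N, if the wrist force passes 120 N, or if a joint passes its speed limit or range.

## Robot

A 6-joint arm with a two-finger parallel gripper is mounted at the origin on the work surface. World frame = base frame: x ahead of the robot, y to its left, z up, the work surface at z = 0. Lengths are in m, angles in rad, forces in N, time in s.
With the tool pointing down it reaches from about 0.425 to 0.925 m from the base axis. Payload 12.5 kg.
Tool frame: the origin (TCP) lies at the very end of the fingers, on their centre line; the grasp point (between the pads) lies manip.hold_point_z behind it (manip.hold_point_z is the distance from the TCP to the grasp point, in m); z points along the fingers, y is the line along which they close (so a half turn about z gives the same grasp; the last joint's range is limited). The gripper opens to 85 mm and grips with 20 to 120 N. Pads are 22 mm wide; open, the fingers measure 114 mm over their backs; the gripper's body (76 mm by 85 mm) begins 54 mm behind the grasp point. The pads swing forward as they close: fully open they stand 13 mm farther back than shut.
Start: joints at [0.997, 0.491, 1.559, -0, 1.092, -0.106], TCP at [0.282, 0.558, 0.231] pointing down, gripper open.
Joint ranges: [-3.1, 3.1], [-0.84, 2.19], [0.05, 2.79], [-1.13, 4.28], [0.06, 2.93], [-2.69, 2.69]. Speed limits (rad/s): [2.22, 2.22, 2.79, 3.14, 3.14, 3.14].

## Interface

Orientations are given as [roll, pitch, yaw] about the fixed x, y, z axes, in that order (R = Rz(yaw) Ry(pitch) Rx(roll)).
In Python, from bench import telemetry, cams, manip gives the robot as it stands.
- The arm moves only by the tool arm_command, never from a script. Its arguments are lists of equal length, an entry for each row: "xyz": the shift along the tool's x, y, z normalised to -1 to 1, where 1 is 30 cm, a list of three; "twist": the turn, a rotation vector about the tool's x, y, z normalised to -1 to 1, where 1 is 360 degrees, a list of three. In form: {"xyz": [[tx, ty, tz], ...], "twist": [[rx, ry, rz], ...]}. A call has 1 to 10 rows; each row shifts and turns the commanded pose from where the row before left it, along the tool's axes as they then stand; what a row does not reach is not made up. A row lasts 1/12 s, in which the tool goes at most 41.7 mm and 7.16 degrees, less where a joint would pass 70% of its speed; a pose out of reach is approached as far as the arm can. A call with a number of a shift or a turn outside -1 to 1 is refused whole. A call with a gripper value outside its range is refused whole. "gripper" is the opening, from 0 (shut) to 1 (fully open), set as the call begins (left out, the last holds). The fingers move at their own pace and stop on an object; "squeeze" is the grip in N (left out, the last holds). Time passes only in rows, so rows that do not move let the fingers close. It gives the time, the measured TCP pose, the force, the opening and the grip force at its end, in the units of the state.
- telemetry.sense(): the state, without advancing time (a new reading comes with each control period).
- cams.read_camera(name): name is "scene" or "top" or "wrist"; returns (picture, depth): 420x560x3 uint8, red, green, blue; 420x560 float32, m along the optical axis (not along the pixel's ray), 0 where there is no reading.
- cams.camera_model(name): a dict with "mtx" (3x3 intrinsics, pixels), "position" and "orientation" of the camera in the world; the wrist camera has in their place "tool_from_camera" (4x4, takes a point from camera to tool coordinates, whose origin is the TCP and whose axes are the flange's). Camera axes: x right, y down, z forward; pixel columns grow to the right and rows downward; lengths in m; the calibration is good to about 2 mm. A picture is of the moment at which its call begins: read the wrist's pose just before it. camera_model takes no time and is no camera call.
- manip.close_job(): hands the job in; it is judged then, once.
The state is a dict: "clock": time; "joints": joint angles; "qd": joint speeds; "joint_torque": joint torques, N m; "tcp_pos": TCP position; "tcp_rot": TCP orientation; "wrist_force": force on the tool from outside, world axes, zero at the start; "ft_torque": the same for the moment, N m; "grip_width": opening from 0.0 (shut) to 1.0 (fully open); "gripper_force": force on a finger pad.
Only numpy, scipy, OpenCV 4.12 (cv2) and the standard library are available. Lean on these libraries where they do the work, as an engineer would, in place of code of your own. Each camera call takes 0.05 s, during which the arm holds its last target. There are 200 camera calls.

## Working session

There is one attempt and no reset: what is moved stays moved. The work goes in short steps, Python scripts to look and compute and a tool call to move; the robot and the scene stay as the last step left them, time stands still between calls to the robot, and variables do not carry over. Pictures are saved under pics/ and viewed, at most 14 in all, crops included, and the job is handed in when it is done.

Besides the shell and the picture viewer there is one more tool, called after "Emit:" as name(argument=value, ...) on one line, values as JSON. arm_command: Moves the arm, as the interface text tells. Scaled input: -1 to 1 covers 30 cm each way for a shift and 360 degrees each way for a turn. Its arguments: {"type":"object","properties":{"xyz":{"type":"array"},"twist":{"type":"array"},"gripper":{"type":"number"},"squeeze":{"type":"number"}},"required":["xyz","twist"]}

```bash
mkdir -p pics; ls
python3 - <<'E'
from bench import telemetry, cams, manip
import cv2,numpy as np
print(telemetry.sense(), manip.hold_point_z)
for n in ("scene","top"):
    p,d=cams.read_camera(n); m=cams.camera_model(n); print(n,m)
    cv2.imwrite(f"pics/{n}0.png",p[:,:,::-1]); np.savez(f"pics/{n}0.npz",p=p,d=d)
print(cams.camera_model("wrist"))
E
```

```text
pics
{'clock': 0.0, 'joints': array([ 9.97368008e-01,  4.91560013e-01,  1.55947303e+00,  8.56698377e-06,
        1.09167428e+00, -1.05596300e-01]), 'qd': array([-0.000339  , -0.00062981,  0.00098073, -0.00042688, -0.00090001,
       -0.00064236]), 'joint_torque': array([ 9.14660886e-04, -6.18453670e+01, -2.61588264e+01,  5.75182935e-05,
        4.12754773e-03,  4.97421308e-05]), 'tcp_pos': array([0.28169556, 0.55766029, 0.23071933]), 'tcp_rot': array([-3.14048499e+00, -1.25042063e-04,  2.67375661e+00]), 'wrist_force': array([-0.67810968,  0.29509568, -0.08451928]), 'ft_torque': array([-0.00572612,  0.01737005,  0.01678952]), 'gripper_force': 0.0, 'grip_width': 1.0019093127981413} 0.0187
scene {'mtx': array([[522.61227052,   0.        , 277.24499731],
       [  0.        , 522.61227052, 195.95015061],
       [  0.        ,   0.        ,   1.        ]]), 'position': array([0.81838116, 0.57029271, 1.18547327]), 'orientation': array([-2.5726385 ,  0.01019633,  2.55791759])}
top {'mtx': array([[410.26828968,   0.        , 269.8868927 ],
       [  0.        , 410.26828968, 202.59961105],
       [  0.        ,   0.        ,   1.        ]]), 'position': array([ 0.28734519, -0.0064928 ,  1.44996392]), 'orientation': array([-3.01119698e+00,  1.86646855e-03, -1.57895703e+00])}
{'mtx': array([[290.8071513 ,   0.        , 282.88188988],
       [  0.        , 290.8071513 , 208.13375778],
       [  0.        ,   0.        ,   1.        ]]), 'tool_from_camera': array([[ 1.00056882e-04, -9.55105675e-01, -2.96265319e-01,
         7.57008461e-02],
       [ 9.99999930e-01, -1.16211737e-05,  3.75191819e-04,
        -6.20235259e-04],
       [-3.61790786e-04, -2.96265336e-01,  9.55105607e-01,
        -1.43585296e-01],
       [ 0.00000000e+00,  0.00000000e+00,  0.00000000e+00,
         1.00000000e+00]])}
```

View pics/top0.png

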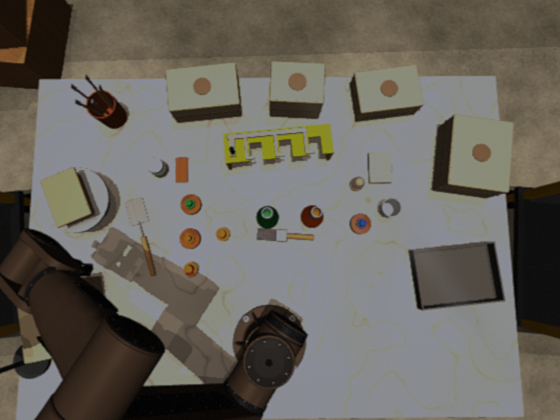

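View pics/scene0.png

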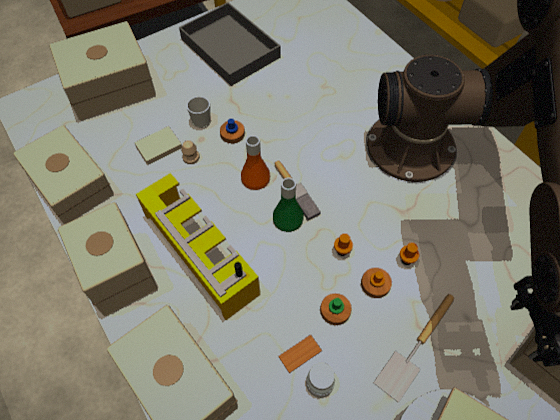

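Top view: green flask about (266,215), orange flask (312,215), and blue absent. The stands are green (190,204), orange (190,238) and blue (360,223). There are two loose orange stoppers at (223,234) and (191,269), and the rack is at (278,145) with the keeper post at (232,150).

```bash
cat > h.py <<'E'
import numpy as np,cv2
from scipy.spatial.transform import Rotation as R
from bench import telemetry,cams,manip
def pose(n,s=None):
    m=cams.camera_model(n)
    if n=="wrist":
        s=s or telemetry.sense(); T=np.eye(4);T[:3,:3]=R.from_euler('xyz',s['tcp_rot']).as_matrix();T[:3,3]=s['tcp_pos']
        return T@m['tool_from_camera'],m['mtx']
    T=np.eye(4);T[:3,:3]=R.from_euler('xyz',m['orientation']).as_matrix();T[:3,3]=m['position'];return T,m['mtx']
def cloud(n,save=None):
    T,K=pose(n); p,d=cams.read_camera(n)
    v,u=np.indices(d.shape); X=np.stack([(u-K[0,2])/K[0,0]*d,(v-K[1,2])/K[1,1]*d,d],-1)@T[:3,:3].T+T[:3,3]
    X[d<=0]=np.nan
    if save: cv2.imwrite(f"pics/{save}.png",p[:,:,::-1])
    return p,X,T,K
def plane(px,z,T,K):
    r=T[:3,:3]@np.linalg.inv(K)@np.array([*px,1.]); return T[:3,3]+r*(z-T[2,3])/r[2]
def toolmove(target,yaw=None):
    s=telemetry.sense(); Rm=R.from_euler('xyz',s['tcp_rot'])
    print('tool-frame shift (units)',np.round(Rm.inv().apply(np.array(target)-s['tcp_pos'])/0.3,4),'tcp',s['tcp_pos'].round(4),'rot',s['tcp_rot'].round(4))
E
python3 - <<'E'
from h import *
for n in ("scene","top"):
    p,X,T,K=cloud(n); h=cv2.cvtColor(p,cv2.COLOR_RGB2HSV); H,S,V=[h[...,i].astype(int) for i in range(3)]
    z=X[...,2]; roi=(X[...,0]>.2)&(X[...,0]<1.0)&(abs(X[...,1])<.5)
    print(n,'bench z',np.nanmedian(z[roi&(S<60)&(z<.05)]))
    M={'blue':(H>100)&(H<130)&(S>120)&(V>50),'green':(H>55)&(H<90)&(S>120),'orange':(H>=0)&(H<18)&(S>170)&(V>60),'yellow':(H>24)&(H<34)&(S>170)}
    for k,m in M.items():
        m=(m&roi&(z>.006)).astype(np.uint8)
        c,l,st,ce=cv2.connectedComponentsWithStats(m)
        for i in range(1,c):
            if st[i,4]<15: continue
            P=X[l==i]; zm=np.percentile(P[:,2],97); t=P[P[:,2]>zm-.008]
            print(n,k,'px',ce[i].round(),'A',st[i,4],'ztop',zm.round(3),'topc',np.median(t,0).round(4),'ext',np.ptp(t[:,:2],axis=0).round(3),'nt',len(t))
    # white necks: z .15-.17
    m=(roi&(z>.135)&(z<.18)).astype(np.uint8); c,l,st,ce=cv2.connectedComponentsWithStats(m)
    for i in range(1,c):
        if st[i,4]>15: P=X[l==i]; print(n,'z>.135',ce[i].round(),st[i,4],P.mean(0).round(4),np.percentile(P[:,2],97).round(3),p[l==i].mean(0).round())
    # rack board top
    m=roi&(z>.1)&(z<.125)&(H>24)&(H<34)&(S>170); P=X[m][:,:2].astype(np.float32); P=P[np.linalg.norm(P-np.median(P,0),axis=1)<.3]
    print('rack',cv2.minAreaRect(P), np.nanmedian(X[m][:,2]))
E
```

```text
scene bench z 0.0009392225571822621
scene blue px [231. 126.] A 85 ztop 0.061 topc [ 0.402  -0.3203  0.0585] ext [0.016 0.018] nt 26
scene green px [288. 215.] A 754 ztop 0.113 topc [0.4344 0.0191 0.1125] ext [0.026 0.026] nt 49
scene green px [336. 306.] A 170 ztop 0.062 topc [0.4755 0.275  0.059 ] ext [0.018 0.018] nt 57
scene orange px [232. 132.] A 225 ztop 0.027 topc [ 0.4083 -0.3084  0.0231] ext [0.066 0.069] nt 194
scene orange px [255. 172.] A 732 ztop 0.117 topc [ 0.4369 -0.138   0.1172] ext [0.026 0.025] nt 45
scene orange px [343. 244.] A 234 ztop 0.076 topc [0.3675 0.1591 0.0739] ext [0.024 0.026] nt 57
scene orange px [409. 253.] A 269 ztop 0.076 topc [0.2498 0.2681 0.0741] ext [0.027 0.024] nt 76
scene orange px [376. 282.] A 573 ztop 0.059 topc [0.3537 0.2756 0.0586] ext [0.02  0.019] nt 41
scene orange px [335. 309.] A 479 ztop 0.027 topc [0.4801 0.2796 0.0227] ext [0.068 0.068] nt 436
scene orange px [300. 353.] A 457 ztop 0.011 topc [0.6017 0.3121 0.0078] ext [0.086 0.043] nt 457
scene yellow px [194. 240.] A 1936 ztop 0.113 topc [0.6776 0.0291 0.1087] ext [0.132 0.
[... 1924 characters left out ...]
low px [295. 143.] A 351 ztop 0.112 topc [ 0.6683 -0.0947  0.1077] ext [0.08 0.1 ] nt 291
top yellow px [235. 151.] A 350 ztop 0.113 topc [0.6353 0.1066 0.1083] ext [0.094 0.084] nt 260
top yellow px [265. 146.] A 345 ztop 0.111 topc [0.6622 0.0059 0.107 ] ext [0.08  0.101] nt 293
top z>.135 [297.  83.] 2285 [ 0.8541 -0.0968  0.1582] 0.164 [130. 127. 110.]
top z>.135 [231. 149.] 28 [0.6311 0.1184 0.1594] 0.169 [37. 36. 21.]
top z>.135 [266. 212.] 56 [0.4254 0.0068 0.1597] 0.169 [90. 97. 95.]
top z>.135 [316. 212.] 66 [ 0.4265 -0.15    0.158 ] 0.168 [91. 86. 84.]
rack ((0.6642377972602844, -0.03376017510890961), (0.10036025941371918, 0.3587139844894409), 4.942545413970947) 0.10687255733117751
```

Emit:
arm_command(xyz=[[0,0,-0.067],[0,0,-0.067],[0,0,-0.067],[0,0,-0.067],[0,0,-0.067],[0,0,0]], twist=[[0,0,-0.0178],[0,0,-0.0178],[0,0,-0.0178],[0,0,-0.0178],[0,0,-0.0178],[0,0,0]])

```text
clock: 0.7
tcp_pos: [0.2823, 0.5586, 0.3358]
tcp_rot: [3.137, 0.004, -3.044]
wrist_force: [0.6, 0.1, 0.5]
grip_width: 0.998
gripper_force: 0.0
```

```bash
python3 -c "
from h import *
toolmove([.58,.03,.33])"
```

```text
tool-frame shift (units) [-0.8154 -1.8506  0.0139] tcp [0.2823 0.5586 0.3358] rot [ 3.1372  0.0036 -3.0437]
```

Emit:
arm_command(xyz=[[-0.048,-0.109,0.001],[-0.048,-0.109,0.001],[-0.048,-0.109,0.001],[-0.048,-0.109,0.001],[-0.048,-0.109,0.001],[-0.048,-0.109,0.001],[-0.048,-0.109,0.001],[-0.048,-0.109,0.001],[-0.048,-0.109,0.001],[-0.048,-0.109,0.001]], twist=[[0,0,0],[0,0,0],[0,0,0],[0,0,0],[0,0,0],[0,0,0],[0,0,0],[0,0,0],[0,0,0],[0,0,0]])

```text
clock: 1.53
tcp_pos: [0.4554, 0.2437, 0.3283]
tcp_rot: [-3.142, -0.0, -3.052]
wrist_force: [-0.3, 0.3, 0.3]
grip_width: 0.997
gripper_force: 0.0
```

Emit:
arm_command(xyz=[[-0.048,-0.109,0.001],[-0.048,-0.109,0.001],[-0.048,-0.109,0.001],[-0.048,-0.109,0.001],[-0.048,-0.109,0.001],[-0.048,-0.109,0.001],[-0.048,-0.109,0.001],[0,0,0],[0,0,0],[0,0,0]], twist=[[0,0,0],[0,0,0],[0,0,0],[0,0,0],[0,0,0],[0,0,0],[0,0,0],[0,0,0],[0,0,0],[0,0,0]])

```text
clock: 2.37
tcp_pos: [0.576, 0.0268, 0.3261]
tcp_rot: [3.141, -0.001, -3.052]
wrist_force: [-0.8, 0.3, -0.1]
grip_width: 0.998
gripper_force: 0.0
```

Run:
```python
from h import *
s=telemetry.sense(); print(s['tcp_pos'],s['tcp_rot'],s['joints'].round(2))
p,X,T,K=cloud("wrist","w1"); np.savez("pics/w1.npz",p=p,X=X)
h=cv2.cvtColor(p,cv2.COLOR_RGB2HSV); H,S,V=[h[...,i].astype(int) for i in range(3)]; z=X[...,2]
Y=(H>24)&(H<34)&(S>150)&(z>.100)&(z<.114)
P=X[Y][:,:2].astype(np.float32); r=cv2.minAreaRect(P); print('rack rect',r, np.median(X[Y][:,2]))
a=np.radians(5.2); ex=np.array([np.cos(a),np.sin(a)]); ey=np.array([-ex[1],ex[0]])
q=np.c_[P@ex,P@ey]
# profile along y of yellow near front (front edge +5..+25)
x0=np.percentile(q[:,0],.5); print('front edge x',x0)
f=q[(q[:,0]>x0+.004)&(q[:,0]<x0+.012)]
hist,e=np.histogram(f[:,1],bins=np.arange(-.30,.20,.002)); 
on=hist>0; ch=np.flatnonzero(np.diff(on.astype(int))); print('edges y',e[ch+1].round(3))
m=(z>.13)&(z<.18)&(X[...,0]>.5)&(X[...,0]<.75); c,l,st,ce=cv2.connectedComponentsWithStats(m.astype(np.uint8))
for i in range(1,c):
    if st[i,4]>20: B=X[l==i]; print('post',ce[i],st[i],B.mean(0).round(4),np.ptp(B,axis=0).round(3))
```

```text
[0.57597639 0.02676694 0.32608422] [ 3.14116903e+00 -1.04793280e-03 -3.05157437e+00] [-0.07  0.34  1.55  0.    1.26 -1.73]
rack rect ((0.6656780242919922, -0.03609830141067505), (0.10231080651283264, 0.3637116551399231), 5.4965434074401855) 0.10908345149352106
front edge x 0.6096276719909862
edges y [-0.278 -0.238 -0.182 -0.14  -0.08  -0.076  0.032  0.086]
post [353.11003236 241.77346278] [344 230  20  24 309] [0.6303 0.1137 0.1566] [0.015 0.015 0.039]
```

View pics/w1.png

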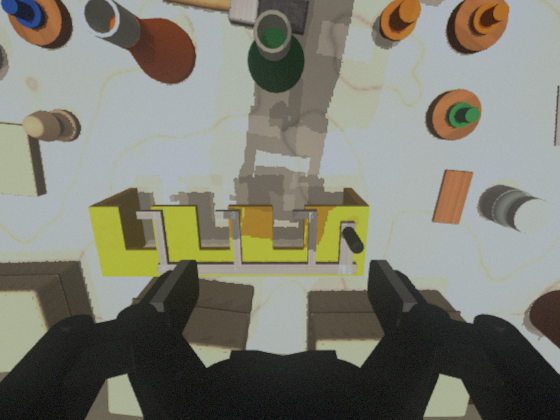

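The wrist picture shows the rack's three slots open toward the top of the image, with the closed keeper comb across them and the black post at (353,242). Next I pin down the slot edges.

Run:
```python
from h import *
f=np.load("pics/w1.npz");X=f['X'];p=f['p'];z=X[...,2]
for deg in (5.0,5.5):
    a=np.radians(deg); ex=np.array([np.cos(a),np.sin(a)]); ey=np.array([-ex[1],ex[0]])
    m=(z>.100)&(z<.125)&(X[...,0]>.55)&(X[...,0]<.76)&(X[...,1]>-.3)&(X[...,1]<.12)
    q=np.c_[X[m][:,:2]@ex,X[m][:,:2]@ey]
    print(deg)
    for lo in np.arange(.600,.725,.006):
        g=np.sort(q[(q[:,0]>lo)&(q[:,0]<lo+.006)][:,1])
        if len(g)<5: continue
        k=np.flatnonzero(np.diff(g)>.008); print(lo.round(3),len(g),g[0].round(4),[(g[i].round(4),g[i+1].round(4)) for i in k],g[-1].round(4))
k=(z>.112)&(z<.125)&(X[...,0]>.55)&(X[...,0]<.76)&(X[...,1]>-.3)&(X[...,1]<.12); print('keeper pts',k.sum())
```

```text
5.0
0.606 627 -0.278 [(np.float64(-0.2375), np.float64(-0.1962)), (np.float64(-0.1382), np.float64(-0.0964)), (np.float64(-0.0392), np.float64(0.0035))] 0.067
0.612 1010 -0.2769 [(np.float64(-0.2378), np.float64(-0.2118)), (np.float64(-0.1381), np.float64(-0.1119)), (np.float64(-0.0391), np.float64(-0.0119))] 0.0663
0.618 913 -0.2779 [(np.float64(-0.2376), np.float64(-0.2117)), (np.float64(-0.1379), np.float64(-0.1122)), (np.float64(-0.0392), np.float64(-0.0119))] 0.0658
0.624 760 -0.2777 [(np.float64(-0.2374), np.float64(-0.1958)), (np.float64(-0.1382), np.float64(-0.0959)), (np.float64(-0.0383), np.float64(0.0041))] 0.0657
0.63 733 -0.2781 [(np.float64(-0.2379), np.float64(-0.1967)), (np.float64(-0.1377), np.float64(-0.0963)), (np.float64(-0.0383), np.float64(0.0041))] 0.0644
0.636 694 -0.2766 [(np.float64(-0.2378), np.float64(-0.1962)), (np.float64(-0.1379), np.float64(-0.0961)), (np.float64(-0.0382), np.float64(0.0044))] 0.0549
0.642 683 -0.2781 [(np.float64(-0.2373), np.float64(-0.1963)), (np.float64(-0.1379), np.float64(-0.0955)), (np.float64(-0.0382), np.float64(0.0037))] 0.05
[... 2177 characters left out ...]
7)), (np.float64(-0.1435), np.float64(-0.1017)), (np.float64(-0.0439), np.float64(-0.002))] 0.0539
0.66 671 -0.2834 [(np.float64(-0.2433), np.float64(-0.2026)), (np.float64(-0.1435), np.float64(-0.101)), (np.float64(-0.044), np.float64(-0.0021))] 0.0567
0.666 1008 -0.2829 [] 0.0561
0.672 1002 -0.284 [] 0.0552
0.678 980 -0.2831 [] 0.054
0.684 1304 -0.2835 [(np.float64(-0.1723), np.float64(-0.164))] 0.0541
0.69 860 -0.2825 [(np.float64(-0.177), np.float64(-0.1463))] 0.0535
0.696 837 -0.2829 [(np.float64(-0.1803), np.float64(-0.1467))] 0.0534
0.702 383 -0.2832 [(np.float64(-0.1964), np.float64(-0.1454))] 0.0525
0.708 374 -0.2829 [(np.float64(-0.203), np.float64(-0.1481))] 0.0518
keeper pts 3985
```

Emit:
arm_command(xyz=[[-0.0426,0.0566,0.06],[-0.0426,0.0566,0.06],[-0.0426,0.0566,0.06],[-0.0426,0.0566,0.06],[-0.0426,0.0566,0.06],[0,0,0.1],[0,0,0.1],[0,0,0.1],[0,0,0.05],[0,0,0]], twist=[[0,0,0],[0,0,0],[0,0,0],[0,0,0],[0,0,0],[0,0,0],[0,0,0],[0,0,0],[0,0,0],[0,0,0]])

```text
clock: 3.25
tcp_pos: [0.6301, 0.1183, 0.1284]
tcp_rot: [3.141, -0.006, -3.049]
wrist_force: [-0.1, -0.4, 0.2]
grip_width: 1.001
gripper_force: 0.0
```

Emit:
arm_command(xyz=[[0,0,0],[0,0,0],[0,0,0],[0,0,0],[0,0,0],[0,0,0],[0,0,0],[0,0,0],[0,0,0],[0,0,0]], twist=[[0,0,0],[0,0,0],[0,0,0],[0,0,0],[0,0,0],[0,0,0],[0,0,0],[0,0,0],[0,0,0],[0,0,0]], gripper=0, squeeze=25)

```text
clock: 4.08
tcp_pos: [0.6325, 0.117, 0.1326]
tcp_rot: [3.142, 0.001, -3.05]
wrist_force: [-1.7, 0.1, 6.4]
grip_width: 0.182
gripper_force: 24.8
```

Emit:
arm_command(xyz=[[0,0.018,0],[0,0.018,0],[0,0.018,0],[0,0.018,0],[0,0.008,0],[0,0.004,0],[0,0,0],[0,0,0],[0,0,0]], twist=[[0,0,0],[0,0,0],[0,0,0],[0,0,0],[0,0,0],[0,0,0],[0,0,0],[0,0,0],[0,0,0]])

```text
clock: 4.83
tcp_pos: [0.6308, 0.1356, 0.1325]
tcp_rot: [-3.134, -0.0, -3.051]
wrist_force: [-0.2, -42.0, 7.1]
grip_width: 0.18
gripper_force: 28.0
```

Emit:
arm_command(xyz=[[0,-0.007,0],[0,-0.007,0],[0,0,0],[0,0,0]], twist=[[0,0,0],[0,0,0],[0,0,0],[0,0,0]])

```text
clock: 5.17
tcp_pos: [0.6308, 0.1353, 0.1325]
tcp_rot: [-3.139, 0.001, -3.051]
wrist_force: [-1.4, -16.6, 6.6]
grip_width: 0.184
gripper_force: 26.1
```

Emit:
arm_command(xyz=[[0,0,0],[0,0,0],[0,0,0],[0,0,0],[0,0,-0.06],[0,0,-0.1],[0,0,-0.13],[0,0,-0.13],[0,0,-0.13],[0,0,-0.12]], twist=[[0,0,0],[0,0,0],[0,0,0],[0,0,0],[0,0,0],[0,0,0],[0,0,0],[0,0,0],[0,0,0],[0,0,0]], gripper=1)

```text
clock: 6.0
tcp_pos: [0.63, 0.1383, 0.3352]
tcp_rot: [3.141, 0.001, -3.05]
wrist_force: [-0.9, -0.2, 0.7]
grip_width: 0.998
gripper_force: 0.0
```

Run:
```python
from h import *
p,X,T,K=cloud("wrist","w2"); z=X[...,2]
a=np.radians(5.0); ex=np.array([np.cos(a),np.sin(a)]); ey=np.array([-ex[1],ex[0]])
m=(z>.100)&(z<.125)&(X[...,0]>.55)&(X[...,0]<.76)&(X[...,1]>-.3)&(X[...,1]<.12)
q=np.c_[X[m][:,:2]@ex,X[m][:,:2]@ey]
for lo in np.arange(.600,.672,.006):
    g=np.sort(q[(q[:,0]>lo)&(q[:,0]<lo+.006)][:,1])
    if len(g)<5: continue
    k=np.flatnonzero(np.diff(g)>.008); print(lo.round(3),len(g),[(g[i].round(4),g[i+1].round(4)) for i in k])
m=(z>.13)&(z<.18)&(X[...,0]>.5)&(X[...,0]<.75)&(X[...,1]<.3); B=X[m];print(B.mean(0),np.ptp(B,axis=0),m.sum())
for n in ("top","scene"):
    p,X,T,K=cloud(n); z=X[...,2]
    m=((X[...,0]>.35)&(X[...,0]<.5)&(abs(X[...,1])<.25)&(z>.135)&(z<.18)).astype(np.uint8); c,l,st,ce=cv2.connectedComponentsWithStats(m)
    for i in range(1,c):
        if st[i,4]>15: P=X[l==i]; print(n,ce[i].round(1),[plane(ce[i],zz,T,K).round(4) for zz in (.16,)], P[P[:,2]>.16].mean(0).round(4))
```

```text
0.606 464 [(np.float64(-0.2372), np.float64(-0.1967)), (np.float64(-0.1379), np.float64(-0.0961)), (np.float64(-0.0379), np.float64(0.0044))]
0.612 962 [(np.float64(-0.2365), np.float64(-0.1951)), (np.float64(-0.1374), np.float64(-0.0962)), (np.float64(-0.0379), np.float64(0.0037))]
0.618 867 [(np.float64(-0.2373), np.float64(-0.1932)), (np.float64(-0.1376), np.float64(-0.0929)), (np.float64(-0.0377), np.float64(0.0036))]
0.624 807 [(np.float64(-0.2371), np.float64(-0.1965)), (np.float64(-0.1374), np.float64(-0.0965)), (np.float64(-0.0376), np.float64(0.0045))]
0.63 841 [(np.float64(-0.2365), np.float64(-0.1966)), (np.float64(-0.1373), np.float64(-0.096)), (np.float64(-0.0377), np.float64(0.0042))]
0.636 827 [(np.float64(-0.2365), np.float64(-0.197)), (np.float64(-0.1376), np.float64(-0.0969)), (np.float64(-0.0376), np.float64(0.0038))]
0.642 804 [(np.float64(-0.2369), np.float64(-0.1962)), (np.float64(-0.1375), np.float64(-0.0964)), (np.float64(-0.0381), np.float64(0.0047))]
0.648 794 [(np.float64(-0.2368), np.float64(-0.196)), (np.float64(-0.1372), np.float64(-0.0962)), (np.float64(-0.0377), np.float64(0.0043))]
0.654 788 [(np.float64(-0.2362), np.float64(-0.197)), (np.float64(-0.1371), np.float64(-0.0961)), (np.float64(-0.0378), np.float64(0.0041))]
0.66 762 [(np.float64(-0.2366), np.float64(-0.1958)), (np.float64(-0.1375), np.float64(-0.0964)), (np.float64(-0.0378), np.float64(0.0039))]
0.666 948 []
0.672 1095 []
[0.62919435 0.13430108 0.16044407] [0.0154413  0.01514331 0.03865899] 231
top [266.1 212.5] [array([0.425 , 0.0068, 0.16  ])] [0.4266 0.0068 0.1635]
top [315.7 211.7] [array([ 0.4264, -0.1502,  0.16  ])] [ 0.4268 -0.1504  0.1643]
scene [288.  186.2] [array([0.4295, 0.0086, 0.16  ])] [0.427  0.0044 0.1649]
```

Emit:
arm_command(xyz=[[0.1023,-0.0537,0.01],[0.1023,-0.0537,0.01],[0.1023,-0.0537,0.01],[0.1023,-0.0537,0.01],[0.1023,-0.0537,0.01],[0.1023,-0.0537,0.01],[0.1023,-0.0537,0.01],[0,0,0],[0,0,0],[0,0,0]], twist=[[0,0,0],[0,0,0],[0,0,0],[0,0,0],[0,0,0],[0,0,0],[0,0,0],[0,0,0],[0,0,0],[0,0,0]])

```text
clock: 6.98
tcp_pos: [0.4269, 0.0061, 0.3112]
tcp_rot: [3.141, -0.0, -3.051]
wrist_force: [-0.3, -0.1, -0.5]
grip_width: 1.001
gripper_force: 0.0
```

```bash
cat > necks.py <<'E'
from h import *
s=telemetry.sense(); print(s['tcp_pos'].round(4),s['tcp_rot'].round(4),s['joints'].round(2))
p,X,T,K=cloud("wrist"); z=X[...,2]
m=((z>.155)&(z<.175)&(np.linalg.norm(X[...,:2],axis=-1)<.9)).astype(np.uint8); c,l,st,ce=cv2.connectedComponentsWithStats(m)
for i in range(1,c):
    if st[i,4]>25:
        B=X[l==i]; B=B[B[:,2]>.160]
        if len(B)>15: (cx,cy),r=cv2.minEnclosingCircle(B[:,:2].astype(np.float32)); print(ce[i].round(),'circ',round(cx,4),round(cy,4),'r',round(r,4),B[:,2].max().round(4),p[l==i].mean(0).round())
E
python3 necks.py
```

```text
[0.4269 0.0061 0.3112] [ 3.1413e+00 -4.0000e-04 -3.0505e+00] [-0.14  0.12  1.89  0.    1.13 -1.8 ]
[127. 180.] circ 0.4269 -0.1542 r 0.0183 0.168 [128. 130. 129.]
[280. 193.] circ 0.4253 0.0024 r 0.018 0.1679 [123. 122. 112.]
```

Emit:
arm_command(xyz=[[0.003,-0.006,0.1],[0,0,0.1],[0,0,0.1],[0,0,0.1],[0,0,0.1],[0,0,0.07],[0,0,0.034],[0,0,0],[0,0,0],[0,0,0]], twist=[[0,0,0],[0,0,0],[0,0,0],[0,0,0],[0,0,0],[0,0,0],[0,0,0],[0,0,0],[0,0,0],[0,0,0]])

```text
clock: 7.87
tcp_pos: [0.4266, 0.0044, 0.1308]
tcp_rot: [-3.142, 0.001, -3.05]
wrist_force: [0.4, -1.2, 0.7]
grip_width: 1.001
gripper_force: 0.0
```

Emit:
arm_command(xyz=[[0,0,0],[0,0,0],[0,0,0],[0,0,0],[0,0,0],[0,0,0],[0,0,0],[0,0,0]], twist=[[0,0,0],[0,0,0],[0,0,0],[0,0,0],[0,0,0],[0,0,0],[0,0,0],[0,0,0]], gripper=0, squeeze=25)

```text
clock: 8.53
tcp_pos: [0.4263, 0.0039, 0.131]
tcp_rot: [-3.141, 0.001, -3.05]
wrist_force: [-0.2, -1.7, 6.1]
grip_width: 0.416
gripper_force: 24.7
```

```bash
python3 -c "
from h import *
toolmove([.5564,-.0688,.132]);toolmove([.6564,-.06,.132])"
```

```text
tool-frame shift (units) [-0.4096 -0.281  -0.0027] tcp [0.4263 0.0039 0.131 ] rot [-3.1412e+00  1.4000e-03 -3.0503e+00]
tool-frame shift (units) [-0.7443 -0.2822 -0.0022] tcp [0.4263 0.0039 0.131 ] rot [-3.1412e+00  1.4000e-03 -3.0503e+00]
```

Emit:
arm_command(xyz=[[-0.041,-0.0281,0],[-0.041,-0.0281,0],[-0.041,-0.0281,0],[-0.041,-0.0281,0],[-0.041,-0.0281,0],[-0.041,-0.0281,0],[-0.041,-0.0281,0],[-0.041,-0.0281,0],[-0.041,-0.0281,0],[-0.041,-0.0281,0]], twist=[[0,0,0],[0,0,0],[0,0,0],[0,0,0],[0,0,0],[0,0,0],[0,0,0],[0,0,0],[0,0,0],[0,0,0]])

```text
clock: 9.37
tcp_pos: [0.5561, -0.0687, 0.1305]
tcp_rot: [3.141, -0.001, -3.05]
wrist_force: [-2.1, 1.9, 2.9]
grip_width: 0.402
gripper_force: 24.8
```

Emit:
arm_command(xyz=[[0,0,0],[0,0,0]], twist=[[0,0,0],[0,0,0]])

```text
clock: 9.53
tcp_pos: [0.5567, -0.069, 0.1307]
tcp_rot: [-3.141, 0.002, -3.05]
wrist_force: [1.0, -2.1, 3.5]
grip_width: 0.4
gripper_force: 25.5
```

```bash
python3 -c "
from h import *
toolmove([.6564,-.06,.132])"; python3 necks.py
```

```text
tool-frame shift (units) [-0.3338 -0.0005 -0.0036] tcp [ 0.5567 -0.069   0.1307] rot [-3.1407e+00  1.8000e-03 -3.0504e+00]
[ 0.5567 -0.069   0.1307] [-3.1407e+00  1.8000e-03 -3.0504e+00] [-0.24  0.52  1.82 -0.    0.79 -1.9 ]
[282. 286.] circ 0.5497 -0.0703 r 0.0308 0.175 [96. 94. 84.]
```

Emit:
arm_command(xyz=[[-0.04,0,0],[-0.04,0,0],[-0.04,0,0],[-0.04,0,0],[-0.04,0,0],[-0.04,0,0],[-0.04,0,0],[-0.04,0,0],[0,0,0],[0,0,0]], twist=[[0,0,0],[0,0,0],[0,0,0],[0,0,0],[0,0,0],[0,0,0],[0,0,0],[0,0,0],[0,0,0],[0,0,0]])

```text
clock: 10.42
tcp_pos: [0.6514, -0.0592, 0.1305]
tcp_rot: [3.141, 0.001, -3.05]
wrist_force: [0.3, 0.3, 2.0]
grip_width: 0.399
gripper_force: 25.4
```

Emit:
arm_command(xyz=[[-0.01,0,0],[-0.005,0,0],[-0.005,0,0],[0,0,0],[0,0,0]], twist=[[0,0,0],[0,0,0],[0,0,0],[0,0,0],[0,0,0]])

```text
clock: 10.83
tcp_pos: [0.6573, -0.0592, 0.1304]
tcp_rot: [3.141, -0.001, -3.05]
wrist_force: [-1.9, 0.8, 1.5]
grip_width: 0.404
gripper_force: 25.3
```

Emit:
arm_command(xyz=[[0,0,0],[0,0,0],[0,0,0],[0,0,0],[0,0,-0.05],[0,0,-0.1],[0,0,-0.13],[0,0,-0.13],[0,0,-0.13],[0,0,-0.08]], twist=[[0,0,0],[0,0,0],[0,0,0],[0,0,0],[0,0,0],[0,0,0],[0,0,0],[0,0,0],[0,0,0],[0,0,0]], gripper=1)

```text
clock: 11.67
tcp_pos: [0.6581, -0.0593, 0.3211]
tcp_rot: [-3.14, 0.005, -3.05]
wrist_force: [-0.2, 0.2, 0.5]
grip_width: 1.0
gripper_force: 0.0
```

```bash
python3 necks.py; python3 -c "
from h import *
toolmove([.4268,-.152,.33])
p,X,T,K=cloud('top','t2')"
```

```text
[ 0.6581 -0.0593  0.3211] [-3.1403  0.0047 -3.0501] [-0.19  0.47  1.34  0.    1.32 -1.85]
[284. 134.] circ 0.5979 -0.0642 r 0.0179 0.1688 [118. 116. 102.]
[467. 183.] circ 0.6316 0.1337 r 0.0083 0.1699 [62. 63. 58.]
[247. 323.] circ 0.8299 -0.0901 r 0.0842 0.1651 [171. 171. 143.]
tool-frame shift (units) [ 0.7986 -0.2365 -0.0243] tcp [ 0.659  -0.0595  0.3248] rot [-3.1389  0.0097 -3.0501]
```

```bash
python3 - <<'E'
from h import *
p,X,T,K=cloud('wrist','w3'); a=p
q,X2,_,_=cloud('scene'); 
img=np.hstack([a[60:300,150:550],q[100:340,130:530]])[:,:,::-1]; cv2.imwrite('pics/c3.png',img)
E
python3 necks.py
```

```text
[ 0.6575 -0.0592  0.3165] [-3.1415e+00  6.0000e-04 -3.0502e+00] [-0.19  0.48  1.35  0.    1.31 -1.85]
[284. 135.] circ 0.5979 -0.0643 r 0.0179 0.1675 [117. 115. 101.]
[469. 185.] circ 0.6314 0.1336 r 0.0078 0.169 [61. 62. 58.]
[246. 325.] circ 0.827 -0.0889 r 0.083 0.1649 [171. 171. 143.]
```

View pics/c3.png

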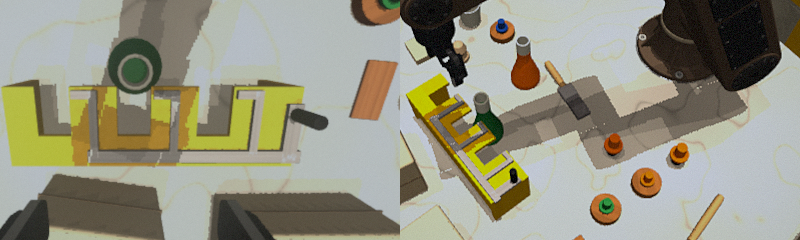

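The green flask stands upright at the mouth of the middle slot: neck at (135,62) in the left crop and (481,98) in the right. It sits about 58 mm short of home, so it was knocked back after release. I'll regrasp it and push it in.

Emit:
arm_command(xyz=[[0.1,0,0.02],[0.1,0,0.02],[0,0,0.1],[0,0,0.1],[0,0,0.1],[0,0,0.1],[0,0,0.1],[0,0,0.05],[0,0,0.025],[0,0,0]], twist=[[0,0,0],[0,0,0],[0,0,0],[0,0,0],[0,0,0],[0,0,0],[0,0,0],[0,0,0],[0,0,0],[0,0,0]])

```text
clock: 12.75
tcp_pos: [0.5968, -0.0645, 0.1294]
tcp_rot: [3.14, -0.004, -3.05]
wrist_force: [-0.5, -0.4, -0.1]
grip_width: 0.999
gripper_force: 0.0
```

Emit:
arm_command(xyz=[[0,0,0],[0,0,0],[0,0,0],[0,0,0],[0,0,0],[0,0,0],[0,0,0],[0,0,0]], twist=[[0,0,0],[0,0,0],[0,0,0],[0,0,0],[0,0,0],[0,0,0],[0,0,0],[0,0,0]], gripper=0, squeeze=30)

```text
clock: 13.42
tcp_pos: [0.5983, -0.0645, 0.133]
tcp_rot: [-3.141, 0.002, -3.05]
wrist_force: [0.1, 3.2, 5.6]
grip_width: 0.404
gripper_force: 30.2
```

Emit:
arm_command(xyz=[[-0.033,0,0],[-0.033,0,0],[-0.033,0,0],[-0.033,0,0],[-0.033,0,0],[-0.033,0,0],[0,0,0],[0,0,0],[0,0,0]], twist=[[0,0,0],[0,0,0],[0,0,0],[0,0,0],[0,0,0],[0,0,0],[0,0,0],[0,0,0],[0,0,0]])

```text
clock: 14.17
tcp_pos: [0.6576, -0.0592, 0.1328]
tcp_rot: [-3.141, 0.002, -3.05]
wrist_force: [1.1, 2.0, 4.9]
grip_width: 0.401
gripper_force: 30.1
```

```bash
python3 necks.py
python3 - <<'E'
from h import *
p,X,T,K=cloud('wrist'); a=p
q,X2,_,_=cloud('scene'); 
img=np.hstack([a[60:300,100:500],q[100:340,100:500]])[:,:,::-1]; cv2.imwrite('pics/c4.png',img)
E
```

```text
[ 0.6576 -0.0592  0.1328] [-3.1414e+00  2.4000e-03 -3.0503e+00] [-0.19  0.64  1.56  0.    0.93 -1.85]
[282. 286.] circ 0.6508 -0.0606 r 0.0308 0.175 [108. 105.  92.]
```

View pics/c4.png

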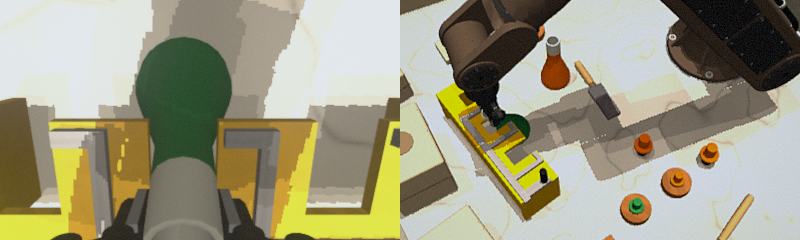

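The flask is tilted: its base circle at (183,85) in the left crop trails in front of the board while the neck is at (185,190). Base drag tips it about the pads. I'll back out, release it to stand upright, then regrasp harder with a 3 mm lift.

Emit:
arm_command(xyz=[[0.03,0,0],[0.03,0,0],[0.03,0,0],[0.03,0,0],[0.03,0,0],[0.03,0,0],[0.03,0,0],[0,0,0],[0,0,0]], twist=[[0,0,0],[0,0,0],[0,0,0],[0,0,0],[0,0,0],[0,0,0],[0,0,0],[0,0,0],[0,0,0]])

```text
clock: 15.07
tcp_pos: [0.5936, -0.0652, 0.132]
tcp_rot: [3.141, -0.001, -3.05]
wrist_force: [-1.7, 0.2, 2.8]
grip_width: 0.404
gripper_force: 30.4
```

Emit:
arm_command(xyz=[[0,0,0],[0,0,0],[0,0,0],[0,0,0],[0,0,-0.05],[0,0,-0.1],[0,0,-0.13],[0,0,-0.13],[0,0,-0.13],[0,0,-0.08]], twist=[[0,0,0],[0,0,0],[0,0,0],[0,0,0],[0,0,0],[0,0,0],[0,0,0],[0,0,0],[0,0,0],[0,0,0]], gripper=1)

```text
clock: 15.9
tcp_pos: [0.5948, -0.065, 0.3223]
tcp_rot: [-3.14, 0.004, -3.05]
wrist_force: [0.2, 0.7, 0.2]
grip_width: 1.001
gripper_force: 0.0
```

```bash
python3 necks.py
```

```text
[ 0.5948 -0.065   0.3223] [-3.1404  0.0041 -3.05  ] [-0.22  0.37  1.5   0.    1.26 -1.88]
[204.  13.] circ 0.4284 -0.1541 r 0.0178 0.1678 [134. 136. 136.]
[283. 172.] circ 0.5734 -0.0676 r 0.0179 0.168 [138. 140. 131.]
[455. 238.] circ 0.631 0.1339 r 0.0083 0.169 [62. 63. 58.]
[236. 344.] circ 0.7962 -0.0932 r 0.0836 0.1637 [166. 168. 141.]
```

Emit:
arm_command(xyz=[[0.068,0,0.02],[0,0,0.1],[0,0,0.1],[0,0,0.1],[0,0,0.1],[0,0,0.1],[0,0,0.1],[0,0,0.036],[0,0,0],[0,0,0]], twist=[[0,0,0],[0,0,0],[0,0,0],[0,0,0],[0,0,0],[0,0,0],[0,0,0],[0,0,0],[0,0,0],[0,0,0]])

```text
clock: 16.78
tcp_pos: [0.5744, -0.067, 0.1216]
tcp_rot: [3.141, -0.0, -3.05]
wrist_force: [0.8, -0.2, 0.7]
grip_width: 1.0
gripper_force: 0.0
```

Emit:
arm_command(xyz=[[0,0,0],[0,0,0],[0,0,0],[0,0,0],[0,0,0],[0,0,0],[0,0,0],[0,0,0]], twist=[[0,0,0],[0,0,0],[0,0,0],[0,0,0],[0,0,0],[0,0,0],[0,0,0],[0,0,0]], gripper=0, squeeze=60)

```text
clock: 17.45
tcp_pos: [0.5744, -0.0669, 0.1222]
tcp_rot: [-3.141, 0.002, -3.05]
wrist_force: [-0.5, 1.1, 6.7]
grip_width: 0.397
gripper_force: 60.4
```

Emit:
arm_command(xyz=[[0,0,-0.004],[0,0,-0.004],[0,0,-0.002],[0,0,0],[0,0,0],[0,0,0]], twist=[[0,0,0],[0,0,0],[0,0,0],[0,0,0],[0,0,0],[0,0,0]])

```text
clock: 17.95
tcp_pos: [0.574, -0.0669, 0.1241]
tcp_rot: [3.141, -0.0, -3.05]
wrist_force: [0.1, 0.8, -3.2]
grip_width: 0.396
gripper_force: 59.8
```

```bash
python3 -c "
from h import *
toolmove([.6564,-.06,.128])
print(telemetry.sense()['wrist_force'])"
```

```text
tool-frame shift (units) [-0.2757 -0.0021 -0.0132] tcp [ 0.574  -0.0669  0.1241] rot [ 3.1414e+00 -2.0000e-04 -3.0502e+00]
[ 0.10888121  0.82537569 -3.21599589]
```

Emit:
arm_command(xyz=[[-0.035,0,0],[-0.035,0,0],[-0.035,0,0],[-0.035,0,0],[-0.035,0,0],[-0.035,0,0],[-0.035,0,0],[-0.03,0,0],[0,0,0],[0,0,0]], twist=[[0,0,0],[0,0,0],[0,0,0],[0,0,0],[0,0,0],[0,0,0],[0,0,0],[0,0,0],[0,0,0],[0,0,0]])

```text
clock: 18.78
tcp_pos: [0.656, -0.0593, 0.1238]
tcp_rot: [3.141, -0.001, -3.05]
wrist_force: [-1.6, 0.8, -3.1]
grip_width: 0.399
gripper_force: 59.9
```

Emit:
arm_command(xyz=[[0,0,0.004],[0,0,0.003],[0,0,0],[0,0,0]], twist=[[0,0,0],[0,0,0],[0,0,0],[0,0,0]])

```text
clock: 19.12
tcp_pos: [0.6559, -0.0594, 0.1223]
tcp_rot: [3.142, 0.0, -3.05]
wrist_force: [-1.2, 0.4, -0.0]
grip_width: 0.396
gripper_force: 60.0
```

Emit:
arm_command(xyz=[[0,0,0],[0,0,0],[0,0,0],[0,0,0],[0,0,-0.05],[0,0,-0.1],[0,0,-0.13],[0,0,-0.13],[0,0,-0.13],[0,0,-0.1]], twist=[[0,0,0],[0,0,0],[0,0,0],[0,0,0],[0,0,0],[0,0,0],[0,0,0],[0,0,0],[0,0,0],[0,0,0]], gripper=1)

```text
clock: 19.95
tcp_pos: [0.6563, -0.0594, 0.3177]
tcp_rot: [-3.141, 0.003, -3.05]
wrist_force: [1.0, -0.2, -0.6]
grip_width: 1.001
gripper_force: 0.0
```

```bash
python3 necks.py;  python3 -c "
from h import *
toolmove([.428,-.152,.33])"
```

```text
[ 0.6563 -0.0594  0.3177] [-3.1409e+00  2.8000e-03 -3.0501e+00] [-0.19  0.47  1.35  0.    1.31 -1.85]
[283. 192.] circ 0.655 -0.0598 r 0.018 0.1679 [129. 125. 110.]
[468. 186.] circ 0.6315 0.1337 r 0.0081 0.1686 [61. 62. 58.]
[246. 325.] circ 0.826 -0.0896 r 0.083 0.1645 [170. 171. 143.]
tool-frame shift (units) [ 0.7898 -0.2368 -0.0295] tcp [ 0.6575 -0.0596  0.3234] rot [-3.1387  0.0101 -3.0501]
```

Emit:
arm_command(xyz=[[0.113,-0.0338,0],[0.113,-0.0338,0],[0.113,-0.0338,0],[0.113,-0.0338,0],[0.113,-0.0338,0],[0.113,-0.0338,0],[0.113,-0.0338,0],[0,0,0],[0,0,0],[0,0,0]], twist=[[0,0,0],[0,0,0],[0,0,0],[0,0,0],[0,0,0],[0,0,0],[0,0,0],[0,0,0],[0,0,0],[0,0,0]])

```text
clock: 20.83
tcp_pos: [0.4267, -0.1519, 0.3143]
tcp_rot: [-3.141, 0.001, -3.051]
wrist_force: [-0.1, -0.4, -0.4]
grip_width: 1.004
gripper_force: 0.0
```

```bash
python3 necks.py
```

```text
[ 0.4267 -0.1519  0.3143] [-3.1412e+00  1.0000e-03 -3.0508e+00] [-0.49  0.15  1.84  0.    1.15 -2.15]
[281. 193.] circ 0.4266 -0.1545 r 0.018 0.1677 [120. 115. 103.]
```

Emit:
arm_command(xyz=[[0,-0.004,0.1],[0,0,0.1],[0,0,0.1],[0,0,0.1],[0,0,0.1],[0,0,0.1],[0,0,0.036],[0,0,0],[0,0,0]], twist=[[0,0,0],[0,0,0],[0,0,0],[0,0,0],[0,0,0],[0,0,0],[0,0,0],[0,0,0],[0,0,0]])

```text
clock: 21.63
tcp_pos: [0.4271, -0.1526, 0.1228]
tcp_rot: [3.141, -0.001, -3.049]
wrist_force: [0.5, 0.4, -0.4]
grip_width: 0.999
gripper_force: 0.0
```

Emit:
arm_command(xyz=[[0,0,0],[0,0,0],[0,0,0],[0,0,0],[0,0,0],[0,0,0],[0,0,0],[0,0,0]], twist=[[0,0,0],[0,0,0],[0,0,0],[0,0,0],[0,0,0],[0,0,0],[0,0,0],[0,0,0]], gripper=0, squeeze=60)

```text
clock: 22.3
tcp_pos: [0.4269, -0.1532, 0.1241]
tcp_rot: [-3.141, 0.002, -3.05]
wrist_force: [-0.0, -1.0, 5.5]
grip_width: 0.398
gripper_force: 59.7
```

Emit:
arm_command(xyz=[[0,0,-0.004],[0,0,-0.004],[0,0,-0.002],[0,0,0],[0,0,0],[0,0,0]], twist=[[0,0,0],[0,0,0],[0,0,0],[0,0,0],[0,0,0],[0,0,0]])

```text
clock: 22.8
tcp_pos: [0.4264, -0.1529, 0.1262]
tcp_rot: [3.141, -0.0, -3.05]
wrist_force: [0.0, -0.6, -3.3]
grip_width: 0.398
gripper_force: 59.8
```

```bash
python3 -c "
from h import *
toolmove([.5655,-.1683,.125])
toolmove([.6651,-.1596,.125])
print(telemetry.sense()['wrist_force'])"
```

```text
tool-frame shift (units) [-0.457  -0.0935  0.004 ] tcp [ 0.4264 -0.1529  0.1262] rot [ 3.1414e+00 -1.0000e-04 -3.0501e+00]
tool-frame shift (units) [-0.7902 -0.0949  0.0039] tcp [ 0.4264 -0.1529  0.1262] rot [ 3.1414e+00 -1.0000e-04 -3.0501e+00]
[ 0.02528803 -0.58665009 -3.27337886]
```

Emit:
arm_command(xyz=[[-0.057,-0.0118,0],[-0.057,-0.0118,0],[-0.057,-0.0118,0],[-0.057,-0.0118,0],[-0.057,-0.0118,0],[-0.057,-0.0118,0],[-0.057,-0.0118,0],[-0.057,-0.0118,0],[0,0,0],[0,0,0]], twist=[[0,0,0],[0,0,0],[0,0,0],[0,0,0],[0,0,0],[0,0,0],[0,0,0],[0,0,0],[0,0,0],[0,0,0]])

```text
clock: 23.63
tcp_pos: [0.5653, -0.1685, 0.1257]
tcp_rot: [3.141, -0.001, -3.05]
wrist_force: [0.0, 0.2, -2.7]
grip_width: 0.397
gripper_force: 60.2
```

Emit:
arm_command(xyz=[[-0.04,0,0],[-0.04,0,0],[-0.04,0,0],[-0.04,0,0],[-0.04,0,0],[-0.04,0,0],[-0.04,0,0],[-0.04,0,0],[-0.012,0,0],[0,0,0]], twist=[[0,0,0],[0,0,0],[0,0,0],[0,0,0],[0,0,0],[0,0,0],[0,0,0],[0,0,0],[0,0,0],[0,0,0]])

```text
clock: 24.47
tcp_pos: [0.6642, -0.1594, 0.1259]
tcp_rot: [3.141, -0.001, -3.05]
wrist_force: [0.4, 0.2, -1.7]
grip_width: 0.398
gripper_force: 60.2
```

Emit:
arm_command(xyz=[[0,0,0.004],[0,0,0.003],[0,0,0],[0,0,0]], twist=[[0,0,0],[0,0,0],[0,0,0],[0,0,0]])

```text
clock: 24.8
tcp_pos: [0.664, -0.1596, 0.1242]
tcp_rot: [3.141, -0.0, -3.05]
wrist_force: [-0.4, -0.3, -3.2]
grip_width: 0.398
gripper_force: 60.5
```

Emit:
arm_command(xyz=[[0,0,0],[0,0,0],[0,0,0],[0,0,0],[0,0,-0.05],[0,0,-0.1],[0,0,-0.13],[0,0,-0.13],[0,0,-0.13],[0,0,-0.1]], twist=[[0,0,0],[0,0,0],[0,0,0],[0,0,0],[0,0,0],[0,0,0],[0,0,0],[0,0,0],[0,0,0],[0,0,0]], gripper=1)

```text
clock: 25.63
tcp_pos: [0.6646, -0.1596, 0.3199]
tcp_rot: [-3.14, 0.003, -3.05]
wrist_force: [-0.5, -0.3, 0.3]
grip_width: 1.004
gripper_force: 0.0
```

```bash
python3 necks.py;  python3 -c "
from h import *
toolmove([.474,.274,.30])"
```

```text
[ 0.6646 -0.1596  0.3199] [-3.1404e+00  2.9000e-03 -3.0501e+00] [-0.33  0.51  1.28  0.    1.35 -1.99]
[282. 191.] circ 0.6639 -0.1607 r 0.0181 0.1686 [129. 123. 108.]
[377. 192.] circ 0.6551 -0.0604 r 0.0181 0.168 [134. 137. 132.]
[555. 186.] circ 0.632 0.1305 r 0.0069 0.1672 [49. 50. 48.]
[311. 324.] circ 0.8372 -0.1075 r 0.0902 0.1647 [168. 169. 142.]
tool-frame shift (units) [0.5049 1.499  0.0743] tcp [ 0.6657 -0.1599  0.3257] rot [-3.1373  0.0098 -3.05  ]
```

Emit:
arm_command(xyz=[[0.036,0.107,0],[0.036,0.107,0],[0.036,0.107,0],[0.036,0.107,0],[0.036,0.107,0],[0.036,0.107,0],[0.036,0.107,0]], twist=[[0,0,0],[0,0,0],[0,0,0],[0,0,0],[0,0,0],[0,0,0],[0,0,0]])

```text
clock: 26.27
tcp_pos: [0.5677, 0.0586, 0.3161]
tcp_rot: [3.142, 0.0, -3.05]
wrist_force: [0.3, -0.1, -0.2]
grip_width: 0.998
gripper_force: 0.0
```

Emit:
arm_command(xyz=[[0.036,0.107,0.04],[0.036,0.107,0.04],[0.036,0.107,0.04],[0.036,0.107,0.04],[0.036,0.107,0.04],[0.036,0.107,0.04],[0.036,0.107,0.04],[0,0,0],[0,0,0],[0,0,0]], twist=[[0,0,0],[0,0,0],[0,0,0],[0,0,0],[0,0,0],[0,0,0],[0,0,0],[0,0,0],[0,0,0],[0,0,0]])

```text
clock: 27.1
tcp_pos: [0.4731, 0.274, 0.2324]
tcp_rot: [-3.142, 0.0, -3.05]
wrist_force: [-0.1, 0.0, 0.1]
grip_width: 0.997
gripper_force: 0.0
```

```bash
cat > stop.py <<'E'
from h import *
s=telemetry.sense(); print(s['tcp_pos'].round(4),s['tcp_rot'].round(4),s['joints'].round(2))
for n in ('wrist','top','scene'):
    p,X,T,K=cloud(n,'st_'+n); z=X[...,2]; h=cv2.cvtColor(p,cv2.COLOR_RGB2HSV); H,S=h[...,0],h[...,1]
    for nm,m in (('green',(H>50)&(H<90)&(S>100)),('orange',(H<18)&(S>150))):
        m=(m&(z>.04)&(z<.09)&(X[...,1]>.1)&(X[...,1]<.45)&(X[...,0]<.62)).astype(np.uint8); c,l,st,ce=cv2.connectedComponentsWithStats(m)
        for i in range(1,c):
            if st[i,4]>8:
                B=X[l==i]; zt=np.percentile(B[:,2],95); B=B[B[:,2]>zt-.004]
                (cx,cy),r=cv2.minEnclosingCircle(B[:,:2].astype(np.float32)); print(n,nm,ce[i].round(),'circ',round(cx,4),round(cy,4),'r',round(r,4),'z',zt.round(4))
E
python3 stop.py
```

```text
[0.4731 0.274  0.2324] [-3.1416e+00  5.0000e-04 -3.0495e+00] [ 0.4   0.38  1.75 -0.    1.01 -1.26]
wrist orange [172.  72.] circ 0.3659 0.1575 r 0.0132 z 0.0755
wrist orange [189.  58.] circ 0.3482 0.1646 r 0.0038 z 0.0416
wrist orange [191.  65.] circ 0.3548 0.1656 r 0.0035 z 0.0421
wrist orange [292.  72.] circ 0.3528 0.2733 r 0.0098 z 0.0613
wrist orange [197.  70.] circ 0.3579 0.1721 r 0.0046 z 0.0419
wrist orange [197.  80.] circ 0.3672 0.1729 r 0.0027 z 0.042
wrist orange [201.  85.] circ 0.3716 0.1776 r 0.0061 z 0.041
wrist orange [183.  92.] circ 0.381 0.1574 r 0.0044 z 0.0434
wrist orange [193.  94.] circ 0.3825 0.1685 r 0.0055 z 0.0412
top green [190. 202.] circ 0.4758 0.2696 r 0.003 z 0.0612
top orange [221. 233.] circ 0.368 0.1607 r 0.0121 z 0.0762
scene green [337. 303.] circ 0.4753 0.2752 r 0.0091 z 0.0625
scene orange [411. 251.] circ 0.2504 0.2692 r 0.013 z 0.0768
```

```bash
cat > wk.py <<'E'
from h import *
import sys
cx,cy,z0,z1=map(float,sys.argv[1:5])
p,X,T,K=cloud('wrist','wk'); z=X[...,2]
m=((z>z0)&(z<z1)&(np.hypot(X[...,0]-cx,X[...,1]-cy)<.045)).astype(np.uint8); c,l,st,ce=cv2.connectedComponentsWithStats(m)
for i in range(1,c):
    if st[i,4]>15:
        B=X[l==i]; zt=np.percentile(B[:,2],95); B=B[B[:,2]>zt-.004]
        (a,b),r=cv2.minEnclosingCircle(B[:,:2].astype(np.float32)); print(ce[i].round(),'circ',round(a,4),round(b,4),'r',round(r,4),'z',zt.round(4),p[l==i].mean(0).round())
        s=telemetry.sense(); toolmove([a,b,s['tcp_pos'][2]])
E
python3 wk.py .474 .274 .045 .075
```

```text
[282. 187.] circ 0.4733 0.2724 r 0.01 z 0.0612 [50. 76. 50.]
tool-frame shift (units) [ 0.0011 -0.0028 -0.    ] tcp [0.4735 0.2733 0.2326] rot [ 3.1414e+00  8.0000e-04 -3.0517e+00]
```

Emit:
arm_command(xyz=[[0,0,0.1],[0,0,0.1],[0,0,0.1],[0,0,0.1],[0,0,0.1],[0,0,0.08],[0,0,0.05],[0,0,0.022],[0,0,0],[0,0,0]], twist=[[0,0,0],[0,0,0],[0,0,0],[0,0,0],[0,0,0],[0,0,0],[0,0,0],[0,0,0],[0,0,0],[0,0,0]])

```text
clock: 28.13
tcp_pos: [0.4734, 0.2739, 0.0372]
tcp_rot: [3.141, 0.001, -3.051]
wrist_force: [-0.0, -0.4, 1.1]
grip_width: 0.998
gripper_force: 0.0
```

Emit:
arm_command(xyz=[[0,0,0],[0,0,0],[0,0,0],[0,0,0],[0,0,0],[0,0,0],[0,0,0],[0,0,0],[0,0,0],[0,0,0]], twist=[[0,0,0],[0,0,0],[0,0,0],[0,0,0],[0,0,0],[0,0,0],[0,0,0],[0,0,0],[0,0,0],[0,0,0]], gripper=0, squeeze=30)

```text
clock: 28.97
tcp_pos: [0.4731, 0.2743, 0.0369]
tcp_rot: [3.141, 0.001, -3.05]
wrist_force: [0.0, -0.0, 5.9]
grip_width: 0.225
gripper_force: 29.3
```

Emit:
arm_command(xyz=[[0,0,-0.05],[0,0,-0.1],[0,0,-0.1],[0,0,-0.1],[0,0,-0.1],[0,0,-0.1],[0,0,-0.1],[0,0,-0.1],[0,0,0],[0,0,0]], twist=[[0,0,0],[0,0,0],[0,0,0],[0,0,0],[0,0,0],[0,0,0],[0,0,0],[0,0,0],[0,0,0],[0,0,0]])

```text
clock: 29.8
tcp_pos: [0.4731, 0.2742, 0.2627]
tcp_rot: [3.141, 0.003, -3.05]
wrist_force: [0.1, 0.2, -0.7]
grip_width: 0.221
gripper_force: 29.5
```

```bash
python3 -c "
from h import *
toolmove([.6556,-.0598,.265])
p,X,T,K=cloud('wrist','grip1')
q=cloud('scene')[0]
cv2.imwrite('pics/c5.png',np.hstack([p[180:420,100:500],q[100:340,160:560]])[:,:,::-1])"
```

```text
tool-frame shift (units) [-0.5043 -1.1644 -0.0073] tcp [0.4731 0.2742 0.2627] rot [ 3.1407e+00  2.5000e-03 -3.0502e+00]
```

View pics/c5.png

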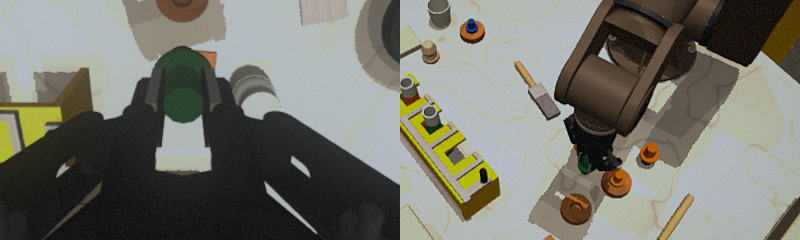

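The left crop shows the green stopper upright between the pads at about (183,90). In the right crop the stand is empty at (575,207) and both flasks are in the rack at (408,92) and (432,117).

Emit:
arm_command(xyz=[[-0.0457,-0.1057,0],[-0.0457,-0.1057,0],[-0.0457,-0.1057,0],[-0.0457,-0.1057,0],[-0.0457,-0.1057,0],[-0.0457,-0.1057,0],[-0.0457,-0.1057,0],[-0.0457,-0.1057,0],[-0.0457,-0.1057,0],[-0.0457,-0.1057,0]], twist=[[0,0,0],[0,0,0],[0,0,0],[0,0,0],[0,0,0],[0,0,0],[0,0,0],[0,0,0],[0,0,0],[0,0,0]])

```text
clock: 30.73
tcp_pos: [0.6385, -0.0308, 0.2596]
tcp_rot: [3.141, -0.003, -3.05]
wrist_force: [0.1, 0.3, -0.7]
grip_width: 0.222
gripper_force: 29.5
```

Emit:
arm_command(xyz=[[-0.0457,-0.1057,0],[0,0,0],[0,0,0],[0,0,0]], twist=[[0,0,0],[0,0,0],[0,0,0],[0,0,0]])

```text
clock: 31.07
tcp_pos: [0.6543, -0.0592, 0.2599]
tcp_rot: [3.14, -0.003, -3.051]
wrist_force: [-0.3, 0.4, -1.0]
grip_width: 0.223
gripper_force: 29.5
```

```bash
python3 -c "
from h import *
toolmove([.655,-.0594,.174])"; python3 wk.py .655 -.06 .15 .172
```

```text
tool-frame shift (units) [-0.003  -0.0012  0.2865] tcp [ 0.6543 -0.0592  0.2599] rot [ 3.1405e+00 -2.7000e-03 -3.0506e+00]
[282. 208.] circ 0.655 -0.06 r 0.018 z 0.1668 [122. 118. 101.]
tool-frame shift (units) [-0.0019 -0.0048 -0.    ] tcp [ 0.6543 -0.0586  0.2605] rot [ 3.1408e+00 -1.9000e-03 -3.0497e+00]
```

Emit:
arm_command(xyz=[[-0.002,-0.001,0.05],[0,0,0.05],[0,0,0.05],[0,0,0.04],[0,0,0.03],[0,0,0.03],[0,0,0],[0,0,0]], twist=[[0,0,0],[0,0,0],[0,0,0],[0,0,0],[0,0,0],[0,0,0],[0,0,0],[0,0,0]])

```text
clock: 31.78
tcp_pos: [0.6555, -0.0595, 0.1866]
tcp_rot: [3.141, -0.0, -3.05]
wrist_force: [0.3, 0.6, -0.2]
grip_width: 0.22
gripper_force: 29.5
```

Emit:
arm_command(xyz=[[0,0,0.015],[0,0,0.01],[0,0,0.008],[0,0,0.006],[0,0,0],[0,0,0]], twist=[[0,0,0],[0,0,0],[0,0,0],[0,0,0],[0,0,0],[0,0,0]])

```text
clock: 32.28
tcp_pos: [0.6555, -0.0597, 0.1749]
tcp_rot: [3.142, 0.0, -3.05]
wrist_force: [-0.5, -0.2, 0.2]
grip_width: 0.222
gripper_force: 29.5
```

Emit:
arm_command(xyz=[[0,0,0.006],[0,0,0.006],[0,0,0],[0,0,0]], twist=[[0,0,0],[0,0,0],[0,0,0],[0,0,0]])

```text
clock: 32.62
tcp_pos: [0.6563, -0.0599, 0.1737]
tcp_rot: [-3.141, 0.004, -3.05]
wrist_force: [-3.2, -0.4, 15.5]
grip_width: 0.222
gripper_force: 30.9
```

Emit:
arm_command(xyz=[[0,0,0.004],[0,0,0],[0,0,0]], twist=[[0,0,0],[0,0,0],[0,0,0]])

```text
clock: 32.87
tcp_pos: [0.6566, -0.06, 0.1736]
tcp_rot: [-3.14, 0.005, -3.05]
wrist_force: [-4.0, 0.3, 22.6]
grip_width: 0.223
gripper_force: 31.7
```

Emit:
arm_command(xyz=[[0,0,-0.008],[0,0,0]], twist=[[0,0,0],[0,0,0]])

```text
clock: 33.03
tcp_pos: [0.6559, -0.0598, 0.1737]
tcp_rot: [-3.141, 0.002, -3.05]
wrist_force: [0.1, -1.1, 11.9]
grip_width: 0.218
gripper_force: 30.7
```

Emit:
arm_command(xyz=[[0,0,0],[0,0,0],[0,0,0],[0,0,0],[0,0,-0.05],[0,0,-0.1],[0,0,-0.13],[0,0,-0.13],[0,0,-0.05],[0,0,0]], twist=[[0,0,0],[0,0,0],[0,0,0],[0,0,0],[0,0,0],[0,0,0],[0,0,0],[0,0,0],[0,0,0],[0,0,0]], gripper=1)

```text
clock: 33.87
tcp_pos: [0.6565, -0.0598, 0.315]
tcp_rot: [-3.14, 0.007, -3.05]
wrist_force: [0.0, -0.1, -0.3]
grip_width: 1.001
gripper_force: 0.0
```

```bash
python3 wk.py .6556 -.06 .15 .22; python3 stop.py | grep -v wrist;  python3 -c "
from h import *
toolmove([.353,.275,.3])"
```

```text
[283. 192.] circ 0.6557 -0.0603 r 0.0099 z 0.1977 [65. 88. 56.]
tool-frame shift (units) [ 0.0005 -0.0021  0.    ] tcp [ 0.6558 -0.0597  0.3121] rot [-3.1408e+00  3.1000e-03 -3.0501e+00]
[ 0.6558 -0.0597  0.3121] [-3.1408e+00  3.1000e-03 -3.0501e+00] [-0.19  0.48  1.36  0.    1.3  -1.85]
scene orange [344. 242.] circ 0.3674 0.159 r 0.0126 z 0.076
scene orange [335. 242.] circ 0.38 0.1451 r 0.0062 z 0.0438
scene orange [410. 251.] circ 0.2503 0.2687 r 0.0121 z 0.0766
scene orange [378. 276.] circ 0.3537 0.2759 r 0.0108 z 0.062
tool-frame shift (units) [0.9008 1.2026 0.0325] tcp [ 0.6551 -0.0596  0.3088] rot [ 3.1408e+00 -2.5000e-03 -3.0502e+00]
```

Emit:
arm_command(xyz=[[0.0693,0.0925,0],[0.0693,0.0925,0],[0.0693,0.0925,0],[0.0693,0.0925,0],[0.0693,0.0925,0],[0.0693,0.0925,0],[0.0693,0.0925,0],[0.0693,0.0925,0]], twist=[[0,0,0],[0,0,0],[0,0,0],[0,0,0],[0,0,0],[0,0,0],[0,0,0],[0,0,0]])

```text
clock: 34.73
tcp_pos: [0.4679, 0.1471, 0.3091]
tcp_rot: [-3.141, -0.002, -3.05]
wrist_force: [0.6, 1.0, 0.4]
grip_width: 1.0
gripper_force: 0.0
```

Emit:
arm_command(xyz=[[0.0693,0.0925,0.04],[0.0693,0.0925,0.04],[0.0693,0.0925,0.04],[0.0693,0.0925,0.04],[0.0693,0.0925,0.04],[0,0,0],[0,0,0],[0,0,0]], twist=[[0,0,0],[0,0,0],[0,0,0],[0,0,0],[0,0,0],[0,0,0],[0,0,0],[0,0,0]])

```text
clock: 35.4
tcp_pos: [0.3536, 0.2748, 0.25]
tcp_rot: [-3.141, -0.001, -3.049]
wrist_force: [1.1, 0.0, 0.9]
grip_width: 1.0
gripper_force: 0.0
```

```bash
python3 wk.py .353 .274 .045 .075
```

```text
[282. 184.] circ 0.3525 0.2731 r 0.0101 z 0.0611 [125.  70.  43.]
tool-frame shift (units) [ 0.0056 -0.004   0.    ] tcp [0.354  0.2745 0.2503] rot [-3.1413e+00 -3.0000e-04 -3.0506e+00]
```

Emit:
arm_command(xyz=[[0.004,0,0.1],[0,0,0.1],[0,0,0.1],[0,0,0.1],[0,0,0.1],[0,0,0.1],[0,0,0.07],[0,0,0.041],[0,0,0],[0,0,0]], twist=[[0,0,0],[0,0,0],[0,0,0],[0,0,0],[0,0,0],[0,0,0],[0,0,0],[0,0,0],[0,0,0],[0,0,0]])

```text
clock: 36.28
tcp_pos: [0.3529, 0.2741, 0.037]
tcp_rot: [-3.141, -0.001, -3.052]
wrist_force: [0.4, 0.1, 0.4]
grip_width: 1.001
gripper_force: 0.0
```

Emit:
arm_command(xyz=[[0,0,0],[0,0,0],[0,0,0],[0,0,0],[0,0,0],[0,0,0],[0,0,0],[0,0,0],[0,0,0],[0,0,0]], twist=[[0,0,0],[0,0,0],[0,0,0],[0,0,0],[0,0,0],[0,0,0],[0,0,0],[0,0,0],[0,0,0],[0,0,0]], gripper=0, squeeze=30)

```text
clock: 37.12
tcp_pos: [0.3524, 0.2749, 0.0376]
tcp_rot: [3.141, 0.001, -3.05]
wrist_force: [-0.3, -0.6, 6.3]
grip_width: 0.218
gripper_force: 29.2
```

Emit:
arm_command(xyz=[[0,0,-0.05],[0,0,-0.1],[0,0,-0.1],[0,0,-0.1],[0,0,-0.1],[0,0,-0.1],[0,0,-0.1],[0,0,-0.1],[0,0,0],[0,0,0]], twist=[[0,0,0],[0,0,0],[0,0,0],[0,0,0],[0,0,0],[0,0,0],[0,0,0],[0,0,0],[0,0,0],[0,0,0]])

```text
clock: 37.95
tcp_pos: [0.3524, 0.2749, 0.2632]
tcp_rot: [3.14, 0.003, -3.05]
wrist_force: [-0.4, -0.2, -0.5]
grip_width: 0.218
gripper_force: 29.5
```

```bash
python3 -c "
from h import *
toolmove([.6645,-.1595,.265])"
```

```text
tool-frame shift (units) [-0.9036 -1.5372 -0.0054] tcp [0.3524 0.2749 0.2632] rot [ 3.1404e+00  2.7000e-03 -3.0500e+00]
```

Emit:
arm_command(xyz=[[-0.0565,-0.0961,0],[-0.0565,-0.0961,0],[-0.0565,-0.0961,0],[-0.0565,-0.0961,0],[-0.0565,-0.0961,0],[-0.0565,-0.0961,0],[-0.0565,-0.0961,0],[-0.0565,-0.0961,0]], twist=[[0,0,0],[0,0,0],[0,0,0],[0,0,0],[0,0,0],[0,0,0],[0,0,0],[0,0,0]])

```text
clock: 38.62
tcp_pos: [0.5085, 0.0559, 0.2604]
tcp_rot: [3.141, -0.003, -3.05]
wrist_force: [1.3, 0.9, 0.1]
grip_width: 0.22
gripper_force: 29.6
```

Emit:
arm_command(xyz=[[-0.0565,-0.0961,0],[-0.0565,-0.0961,0],[-0.0565,-0.0961,0],[-0.0565,-0.0961,0],[-0.0565,-0.0961,0],[-0.0565,-0.0961,0],[-0.0565,-0.0961,0],[-0.0565,-0.0961,0],[0,0,0],[0,0,0]], twist=[[0,0,0],[0,0,0],[0,0,0],[0,0,0],[0,0,0],[0,0,0],[0,0,0],[0,0,0],[0,0,0],[0,0,0]])

```text
clock: 39.45
tcp_pos: [0.6643, -0.161, 0.259]
tcp_rot: [3.14, -0.004, -3.052]
wrist_force: [-0.7, 0.2, -0.4]
grip_width: 0.221
gripper_force: 29.6
```

```bash
python3 wk.py .664 -.16 .15 .172
```

```text
[283. 208.] circ 0.6634 -0.1608 r 0.0179 z 0.1668 [122. 115.  98.]
tool-frame shift (units) [ 0.0017 -0.0028  0.    ] tcp [ 0.6639 -0.1599  0.2597] rot [ 3.1399 -0.0032 -3.0509]
```

Emit:
arm_command(xyz=[[0,0,0.05],[0,0,0.05],[0,0,0.05],[0,0,0.04],[0,0,0.03],[0,0,0.025],[0,0,0],[0,0,0]], twist=[[0,0,0],[0,0,0],[0,0,0],[0,0,0],[0,0,0],[0,0,0],[0,0,0],[0,0,0]])

```text
clock: 40.17
tcp_pos: [0.6644, -0.1596, 0.1887]
tcp_rot: [3.141, -0.0, -3.05]
wrist_force: [-0.2, 0.1, -0.0]
grip_width: 0.218
gripper_force: 29.6
```

Emit:
arm_command(xyz=[[0,0,0.015],[0,0,0.01],[0,0,0.008],[0,0,0.006],[0,0,0],[0,0,0]], twist=[[0,0,0],[0,0,0],[0,0,0],[0,0,0],[0,0,0],[0,0,0]])

```text
clock: 40.67
tcp_pos: [0.6644, -0.1599, 0.177]
tcp_rot: [3.142, -0.0, -3.05]
wrist_force: [0.3, 1.3, -1.5]
grip_width: 0.223
gripper_force: 29.6
```

Emit:
arm_command(xyz=[[0,0,0.004],[0,0,0.004],[0,0,0],[0,0,0]], twist=[[0,0,0],[0,0,0],[0,0,0],[0,0,0]])

```text
clock: 41.0
tcp_pos: [0.6645, -0.1599, 0.1748]
tcp_rot: [-3.142, 0.0, -3.05]
wrist_force: [-0.1, 0.4, 1.6]
grip_width: 0.217
gripper_force: 29.7
```

Emit:
arm_command(xyz=[[0,0,0.006],[0,0,0.006],[0,0,0.003],[0,0,0],[0,0,0]], twist=[[0,0,0],[0,0,0],[0,0,0],[0,0,0],[0,0,0]])

```text
clock: 41.42
tcp_pos: [0.6656, -0.1602, 0.1743]
tcp_rot: [-3.139, 0.006, -3.05]
wrist_force: [-6.1, 1.5, 27.7]
grip_width: 0.22
gripper_force: 32.3
```

Emit:
arm_command(xyz=[[0,0,-0.008],[0,0,0]], twist=[[0,0,0],[0,0,0]])

```text
clock: 41.58
tcp_pos: [0.665, -0.16, 0.1744]
tcp_rot: [-3.14, 0.003, -3.05]
wrist_force: [-2.5, 0.7, 14.0]
grip_width: 0.219
gripper_force: 31.1
```

Emit:
arm_command(xyz=[[0,0,0],[0,0,0],[0,0,0],[0,0,0],[0,0,-0.05],[0,0,-0.1],[0,0,-0.13],[0,0,-0.13],[0,0,-0.05],[0,0,0]], twist=[[0,0,0],[0,0,0],[0,0,0],[0,0,0],[0,0,0],[0,0,0],[0,0,0],[0,0,0],[0,0,0],[0,0,0]], gripper=1)

```text
clock: 42.42
tcp_pos: [0.6653, -0.1601, 0.3151]
tcp_rot: [-3.139, 0.006, -3.05]
wrist_force: [-0.2, 0.4, -0.6]
grip_width: 1.003
gripper_force: 0.0
```

```bash
python3 wk.py .664 -.16 .15 .22;python3 wk.py .6556 -.06 .15 .22; python3 -c "
from h import *
toolmove([.6305,.136,.3])
q=cloud('scene')[0]; cv2.imwrite('pics/s6.png',q[:,:,::-1])"
```

```text
[283. 192.] circ 0.6645 -0.1608 r 0.0101 z 0.1978 [132.  80.  48.]
tool-frame shift (units) [ 0.001 -0.003  0.   ] tcp [ 0.6647 -0.1599  0.3121] rot [-3.1404e+00  2.8000e-03 -3.0502e+00]
[381. 195.] circ 0.6555 -0.0609 r 0.0103 z 0.1976 [ 71. 113.  68.]
tool-frame shift (units) [-0.001   0.3308  0.    ] tcp [ 0.6643 -0.1597  0.3101] rot [ 3.1415 -0.     -3.0502]
tool-frame shift (units) [0.0221 0.9919 0.0339] tcp [ 0.6643 -0.1597  0.3101] rot [ 3.1415 -0.     -3.0502]
```

View pics/s6.png

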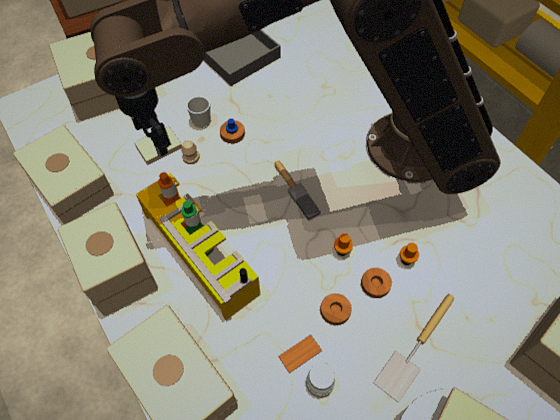

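Both flasks are in the rack with their stoppers in: orange at (166,180) and green at (189,210). The left lane is empty and the post is at (243,275). Now I close the keeper.

Emit:
arm_command(xyz=[[0.0025,0.11,0],[0.0025,0.11,0],[0.0025,0.11,0],[0.0025,0.11,0],[0.0025,0.11,0],[0.0025,0.11,0],[0.0025,0.11,0],[0.0025,0.11,0],[0.0025,0.112,0],[0,0,0]], twist=[[0,0,0],[0,0,0],[0,0,0],[0,0,0],[0,0,0],[0,0,0],[0,0,0],[0,0,0],[0,0,0],[0,0,0]])

```text
clock: 43.4
tcp_pos: [0.6292, 0.1409, 0.3085]
tcp_rot: [3.14, -0.003, -3.046]
wrist_force: [-0.3, -0.2, -0.2]
grip_width: 0.999
gripper_force: 0.0
```

Emit:
arm_command(xyz=[[0,0,0.1],[0,0,0.1],[0,0,0.1],[0,0,0.1],[0,0,0.1],[0,0,0.06],[0,0,0.03],[0,0,0],[0,0,0]], twist=[[0,0,0],[0,0,0],[0,0,0],[0,0,0],[0,0,0],[0,0,0],[0,0,0],[0,0,0],[0,0,0]])

```text
clock: 44.15
tcp_pos: [0.6306, 0.1358, 0.1333]
tcp_rot: [3.142, -0.001, -3.05]
wrist_force: [-0.2, -0.1, -0.1]
grip_width: 1.002
gripper_force: 0.0
```

Emit:
arm_command(xyz=[[0,0,0],[0,0,0],[0,0,0],[0,0,0],[0,0,0],[0,0,0],[0,0,0],[0,0,0],[0,0,0],[0,0,0]], twist=[[0,0,0],[0,0,0],[0,0,0],[0,0,0],[0,0,0],[0,0,0],[0,0,0],[0,0,0],[0,0,0],[0,0,0]], gripper=0, squeeze=25)

```text
clock: 44.98
tcp_pos: [0.6307, 0.1352, 0.134]
tcp_rot: [-3.141, 0.0, -3.05]
wrist_force: [0.2, -5.7, 3.5]
grip_width: 0.176
gripper_force: 26.3
```

Emit:
arm_command(xyz=[[0,-0.015,0],[0,-0.015,0],[0,-0.015,0],[0,-0.015,0],[0,-0.01,0],[0,0,0],[0,0,0]], twist=[[0,0,0],[0,0,0],[0,0,0],[0,0,0],[0,0,0],[0,0,0],[0,0,0]])

```text
clock: 45.57
tcp_pos: [0.6326, 0.1143, 0.134]
tcp_rot: [-3.141, 0.001, -3.05]
wrist_force: [-1.3, -2.2, 6.5]
grip_width: 0.174
gripper_force: 26.6
```

Emit:
arm_command(xyz=[[0,-0.008,0],[0,-0.008,0],[0,0,0],[0,0,0]], twist=[[0,0,0],[0,0,0],[0,0,0],[0,0,0]])

```text
clock: 45.9
tcp_pos: [0.6329, 0.1112, 0.134]
tcp_rot: [3.14, 0.001, -3.05]
wrist_force: [-1.3, 8.8, 5.6]
grip_width: 0.179
gripper_force: 26.9
```

Emit:
arm_command(xyz=[[0,0.004,0],[0,0,0]], twist=[[0,0,0],[0,0,0]])

```text
clock: 46.07
tcp_pos: [0.6329, 0.1114, 0.134]
tcp_rot: [3.141, 0.001, -3.05]
wrist_force: [-1.3, 2.7, 5.9]
grip_width: 0.178
gripper_force: 26.8
```

Emit:
arm_command(xyz=[[0,0,0],[0,0,0],[0,0,0],[0,0,0],[0,0,-0.05],[0,0,-0.1],[0,0,-0.13],[0,0,-0.13],[0,0,-0.13],[0,0,-0.1]], twist=[[0,0,0],[0,0,0],[0,0,0],[0,0,0],[0,0,0],[0,0,0],[0,0,0],[0,0,0],[0,0,0],[0,0,0]], gripper=1)

```text
clock: 46.9
tcp_pos: [0.6328, 0.1114, 0.3289]
tcp_rot: [-3.142, 0.003, -3.05]
wrist_force: [0.0, -0.4, -1.1]
grip_width: 0.998
gripper_force: 0.0
```

```bash
python3 wk.py .664 -.16 .15 .22;python3 wk.py .6556 -.06 .15 .22; python3 necks.py; python3 -c "
from h import *
p=cloud('wrist')[0]; q=cloud('scene')[0]; cv2.imwrite('pics/c7.png',np.hstack([p[60:300,20:420],q[100:340,60:460]])[:,:,::-1])"
```

```text
[ 30. 197.] circ 0.6651 -0.1597 r 0.0108 z 0.1973 [121.  85.  52.]
tool-frame shift (units) [-2.020e-02 -9.097e-01  4.000e-04] tcp [0.6341 0.1115 0.3345] rot [-3.1414  0.0103 -3.0502]
[126. 194.] circ 0.656 -0.0601 r 0.0102 z 0.1975 [ 70. 104.  64.]
tool-frame shift (units) [-2.080e-02 -5.764e-01  3.000e-04] tcp [0.634  0.1115 0.3312] rot [-3.1415  0.0089 -3.0501]
[0.634  0.1115 0.3312] [-3.1415  0.0089 -3.0501] [ 0.07  0.44  1.38  0.    1.32 -1.59]
[ 39. 192.] circ 0.6643 -0.1595 r 0.0189 0.175 [126.  90.  55.]
[130. 192.] circ 0.6553 -0.0596 r 0.0184 0.175 [ 74. 109.  70.]
[283. 188.] circ 0.6337 0.1108 r 0.008 0.1695 [55. 51. 42.]
[ 78. 304.] circ 0.8278 -0.1221 r 0.0738 0.1633 [164. 167. 140.]
```

View pics/c7.png

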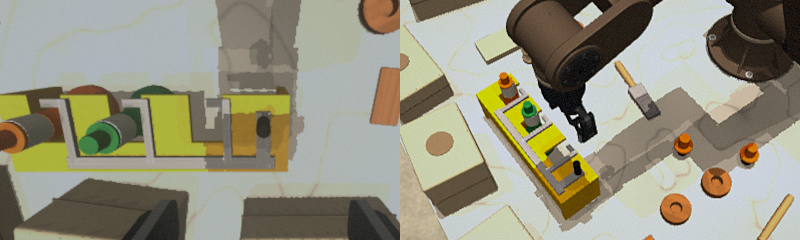

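Both flasks are home and stoppered at (20,135) and (105,135), and the hooks cross the slots. The post has moved the full 24 mm back to closed. The robot is clear, so I hand the job in.

```bash
python3 -c "
from bench import manip
print(manip.close_job())"
```

```text
the job is handed in; nothing more can be done
None
```

Job handed in at about 47 s: the green flask (middle slot) and the orange flask (right slot) are stoppered and home, the keeper is closed, and there was no blue flask on the bench; no verdict was returned.

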